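# Complete the pair of hand weights

## Robot

A 6-joint arm with a two-finger parallel gripper is mounted at the origin on the work surface. World frame = base frame: x ahead of the robot, y to its left, z up, the work surface at z = 0. Lengths are in m, angles in rad, forces in N, time in s.
With the tool pointing down it reaches from about 0.35 to 0.85 m from the base axis. Payload 8.1 kg.
Tool frame: the origin (TCP) lies between the finger pads; the fingertips stand 14 mm ahead of it and the grasp point (between the pads) lies 5 mm behind it (robot.tip_reach is the z of the fingertips in the tool frame, in m); z points along the fingers, y is the line along which they close (so a half turn about z gives the same grasp; the last joint's range is limited). The gripper opens to 93 mm and grips with 3 to 60 N. Pads are 15 mm wide; open, the fingers measure 128 mm over their backs; the gripper's body (75 mm by 188 mm) begins 65 mm behind the grasp point.
Start: joints at [-1.271, 0.13, 1.488, -0, 1.523, -0.085], TCP at [0.225, -0.556, 0.233] pointing down, gripper open.
Joint ranges: [-2.96, 2.96], [-0.89, 2.26], [0.02, 2.5], [-1.34, 4.48], [0, 2.73], [-2.66, 2.66]. Speed limits (rad/s): [2.39, 2.39, 2.79, 3.14, 3.14, 3.14].

## Interface

Orientations are given as a rotation vector (axis times angle).
In Python, from plant import robot gives the robot as it stands. The module is installed in compiled form; this text tells all that it offers.
- The arm moves only by the shell command python3 -m handwheel 'ROWS' [FORCE]. ROWS is JSON, a list of rows, each a list of 7 numbers: the closure, from -1 (fully open) to 1 (shut), then the shift along the tool's x, y, z each as a share of 100 cm, from -1 to 1, then the turn, a rotation vector about the tool's x, y, z each as a share of 180 degrees, from -1 to 1. In form: [[grip, tx, ty, tz, rx, ry, rz], ...]. A call has 1 to 20 rows; each row is the pose to reach, as a shift and turn from the pose commanded when the call began, along the tool's axes at that moment, turning the shorter way round; what a row does not reach only later rows make up. A row lasts 1/8 s, in which the tool goes at most 62.5 mm and 10.7 degrees, less where a joint would pass 70% of its speed; a pose out of reach is approached as far as the arm can. A call with a number of a shift or a turn outside -1 to 1 is refused whole. A call with a gripper value outside its range is refused whole. The fingers move at their own pace and stop on an object; FORCE is the grip in N (left out, the last holds). Time passes only in rows, so rows that repeat a pose let the fingers close. It gives the time, the measured TCP pose, the force, the opening and the grip force at its end, in the units of the state.
- robot.read_state(): the state, without advancing time (a new reading comes with each control period).
- robot.read_camera(name): name is "side" or "top"; returns a dict with "frame" (480x640x3 uint8, red, green, blue), "fx", "fy", "cx", "cy" (pixels), "rvec" (rotation vector, rad) and "tvec" (3), from world to camera coordinates, as OpenCV has them. Camera axes: x right, y down, z forward; pixel columns grow to the right and rows downward; lengths in m; the calibration is good to about 2 mm. A picture is of the moment at which its call begins. There is no depth.
- robot.close_job(): hands the job in; it is judged then, once.
Trained networks look in a picture, given as the dict that the camera call returned (one of the last four; its "shot" number tells which), for a name from the list of things; names that differ only in an ending like _2 or _b are one class to them, and where a whole thing is asked for, a point or a joint stands for the part that bears it (a point fixed in the world has none). Each returns a list of dicts, best first, with "conf" (0 to 1); they miss things now and then, are a little off and sometimes report something else, mostly with a low value. They report only what shows in the picture. A call takes as long as a camera call. They do not tell look-alikes from the thing itself.
- robot.regions_of(picture, name): "mask" (480x640 bool, what is visible of it) and "rect" ([left, top, right, bottom] in pixels, round what is visible of it).
The state is a dict: "t": time; "q": joint angles; "dq": joint speeds; "joint_torque": joint torques, N m; "tool_pos": TCP position; "orientation": TCP orientation; "force": force on the tool from outside, world axes, zero at the start; "wrist_torque": the same for the moment, N m; "opening": finger opening in m; "gripper_force": force on a finger pad.
Only numpy, scipy, OpenCV 4.12 (cv2) and the standard library are available. Lean on these libraries where they do the work, as an engineer would, in place of code of your own. Each camera call takes 0.05 s, during which the arm holds its last target. There are 200 camera calls.

## Task

Swing the blue lid of the black accessory case right over so that it stays open by itself, then lift out the yellow hand weight (not the red one). Lay it flat in the empty bay of the black tray, lengthwise beside its yellow twin, setting it down rather than dropping it, and leave the twin where it lies.

Things in the scene. Friction and masses are not known exactly. Their poses are not given: they have to be found in the camera images.
- case_lid (a joint): Angle of the blue lid (200 x 290 x 8 mm, 0.35 kg) of a fixed black case 200 x 290 x 80 mm (walls, floor 5 mm). 0 = shut, as it starts; grows as it swings up and over to a stop at 1.9 rad (109 deg). Free hinge along the case's top edge farther from the robot, 80 mm above the worktop: the lid falls shut below about 1.45 rad and falls open on to the stop above that.
- lid_handle (a point): Middle of the lid's aluminium bar handle, 12 mm thick, 110 mm long, a post at each end, 39 mm free under it. Turns with the lid; shut: z up, x square across to the hinge, y along bar and hinge. In these axes the hinge line is 150 mm to +x and 53 mm to -z; the lid's free edge is 50 mm to -x; with the lid shut the case's middle is 50 mm to +x.
- yellow_weight: Yellow hand weight (dumbbell), 0.6 kg, in the shut case next to a red one, each 70 mm to one side of the case's middle and lying square to the hinge. 150 mm long; six-sided heads 48 mm across flats, 38 mm long; round grip between them 28 mm thick, 74 mm long. Origin mid-grip on its axis, x along the weight; 24 mm above what it lies on (29 mm above the worktop in the case).
- tray: Fixed black rubber tray, grey rim, 200 mm (x) by 240 mm (y), floor 6 mm thick, rim 8 mm above the floor. A rib along x, as high, splits it in two bays 188 x 111 mm, centred 58 mm to +y and -y. Origin mid-underside on the worktop, z up. The twin lies in the -y bay; the +y bay is empty. A weight in place lies along x, its origin 30 mm above the worktop.
- twin: A second yellow hand weight just like the first, lying loose in the tray's -y bay along the tray's x; origin mid-grip on its axis. It stays there.
Not all that is in view belongs to the job. What is shaped like the twin but turquoise is not meant.

How it is judged:
By the outcome, as a careful person would: the job done as asked, in the order asked, and still so for the second after the job is handed in, with the robot touching nothing.
It also fails if it takes over 64 s, if anything falls off the work surface, if the arm or the gripper's body presses on something with over 40 N, if the wrist force passes 120 N, or if a joint passes its speed limit or range.

## Working session

There is one attempt and no reset: what is moved stays moved. The work goes in short steps, Python scripts to look and compute and a shell command to move; the robot and the scene stay as the last step left them, time stands still between calls to the robot, and variables do not carry over. Pictures are saved under pics/ and viewed, at most 10 in all, crops included, and the job is handed in when it is done.

```bash
mkdir -p pics; cat > h.py <<'E'
import numpy as np, cv2
from plant import robot
from scipy.spatial.transform import Rotation as R
def shot(n,save=None):
    p=robot.read_camera(n)
    if save: cv2.imwrite('pics/'+save,p['frame'][:,:,::-1])
    return p
def ray(p,uv,z):
    M=R.from_rotvec(p['rvec']).as_matrix(); t=np.array(p['tvec'])
    d=M.T@np.array([(uv[0]-p['cx'])/p['fx'],(uv[1]-p['cy'])/p['fy'],1]); c=-M.T@t
    return c+d*(z-c[2])/d[2]
def proj(p,X):
    M=R.from_rotvec(p['rvec']).as_matrix(); c=M@np.array(X)+p['tvec']
    return np.array([c[0]/c[2]*p['fx']+p['cx'],c[1]/c[2]*p['fy']+p['cy']])
def rel(pos,rot,s=None):
    "rows shift/turn from current measured pose to target"
    s=s or robot.read_state(); A=R.from_rotvec(s['orientation'])
    return np.round(A.inv().apply(np.array(pos)-s['tool_pos']),4), np.round((A.inv()*rot).as_rotvec()/np.pi,4)
E
python3 - <<'E'
from h import *
s=robot.read_state(); print(s['tool_pos'],s['orientation'],s['force'],robot.tip_reach)
for n in ['top','side']:
    p=shot(n,n+'0.png'); print(n,-R.from_rotvec(p['rvec']).as_matrix().T@p['tvec'])
    for k,z in [('case_lid',.088),('lid_handle',.141),('tray',.014),('twin',.03),('yellow_weight',.03)]:
        for r in robot.regions_of(p,k)[:3]:
            m=r['mask'].astype('uint8'); c,sz,a=cv2.minAreaRect(cv2.findNonZero(m))
            print(k,round(r['conf'],2),np.round(r['rect']),np.round(c),np.round(sz),round(a,1),[np.round(ray(p,q,z)[:2],3).tolist() for q in cv2.boxPoints((c,sz,a))] if n=='top' else '',np.round(ray(p,c,z),3))
E
```

```text
[ 0.22506425 -0.55561728  0.23158493] [-3.08187371e+00 -6.00269640e-01  3.37337427e-04] [-0.00982164 -0.01983829  0.63332596] 0.014
top [ 0.40456268 -0.02607261  1.01054299]
case_lid 0.9 [100. 221. 289. 362.] [194. 291.] [178. 123.] 6.2 [[0.425, 0.333], [0.63, 0.333], [0.605, 0.03], [0.401, 0.045]] [0.513 0.185 0.088]
lid_handle 0.74 [345. 233. 477. 355.] [412. 294.] [138. 113.] 2.2 [[0.425, -0.06], [0.603, -0.063], [0.6, -0.283], [0.423, -0.27]] [ 0.511 -0.169  0.141]
lid_handle 0.7 [ 99. 226. 288. 361.] [194. 291.] [179. 126.] 6.0 [[0.422, 0.313], [0.62, 0.313], [0.596, 0.026], [0.401, 0.039]] [0.507 0.172 0.141]
tray 0.71 [344. 234. 481. 353.] [412. 294.] [138. 113.] 1.9 [[0.428, -0.064], [0.631, -0.067], [0.629, -0.32], [0.426, -0.306]] [ 0.526 -0.189  0.014]
twin 0.74 [387. 136. 434. 221.] [409. 177.] [85. 30.] 76.6 [[0.814, -0.137], [0.83, -0.193], [0.67, -0.227], [0.655, -0.173]] [ 0.741 -0.183  0.03 ]
twin 0.71 [427. 249. 461. 337.] [443. 293.] [89. 32.] 88.2 [[0.606, -0.212], [0.609, -0.27], [0.452, -0.271], [0.449, -0.215]] [ 0.528 -0.242  0.03 ]
side [ 0.34289562 -0.76377204  0.60156098]
case_lid 0.57 [181. 168. 307. 252.] [244. 207.] [ 84. 124.] 83.9  [0.521 0.165 0.088]
lid_handle 0.93 [177. 164. 312. 257.] [243. 207.] [ 85. 125.] 84.0  [0.502 0.067 0.141]
tray 0.93 [226. 306. 409. 462.] [315. 376.] [137. 161.] 75.8  [ 0.535 -0.207  0.014]
twin 0.91 [392. 299. 491. 364.] [441. 331.] [ 36. 101.] 66.8  [ 0.735 -0.19   0.03 ]
twin 0.7 [259. 355. 383. 418.] [320. 387.] [ 42. 119.] 76.0  [ 0.529 -0.242  0.03 ]
yellow_weight 0.72 [258. 356. 382. 419.] [320. 388.] [ 42. 121.] 77.1  [ 0.528 -0.243  0.03 ]
yellow_weight 0.61 [180. 169. 307. 254.] [243. 206.] [ 85. 124.] 83.1  [0.542 0.273 0.03 ]
```

View pics/top0.png

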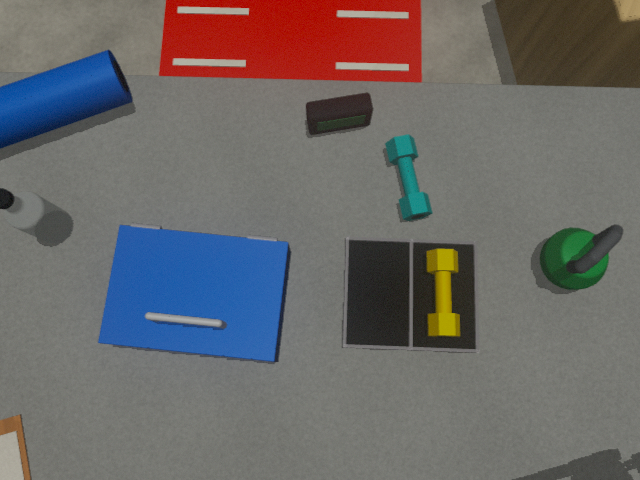

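View pics/side0.png

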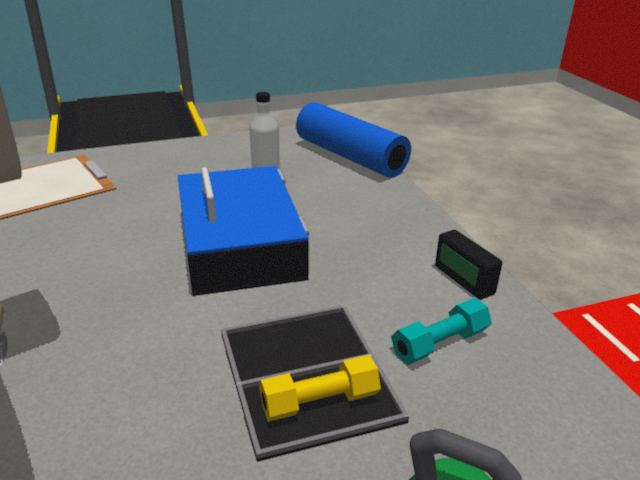

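The top view shows the blue lid with its bar from (148,317) to (221,324) and hinges on the far edge. The tray spans about (347,239)–(477,352), with the empty bay on its left (+y) and the twin at (443,293). Next I'll refine the poses.

```bash
cat > fit.py <<'E'
from h import *
from scipy.optimize import least_squares
def quad(m):
    c=max(cv2.findContours(m.astype('uint8'),cv2.RETR_EXTERNAL,cv2.CHAIN_APPROX_NONE)[0],key=cv2.contourArea)
    return c[:,0,:]
E
python3 - <<'E'
from fit import *
p=shot('top'); q=shot('side'); f=p['frame'].astype(int)
# handle in top view: bright unsaturated in lid area
m=(f.min(2)>110)&(f.max(2)-f.min(2)<40); m[:, :130]=0; m[:,240:]=0; m[:300]=0; m[340:]=0
c,sz,a=cv2.minAreaRect(cv2.findNonZero(m.astype('uint8'))); print('bar',c,sz,a)
b=cv2.boxPoints((c,sz,a)); d=[np.linalg.norm(b[0]-b[1]),np.linalg.norm(b[1]-b[2])]
e=[(b[0]+b[3])/2,(b[1]+b[2])/2] if d[0]>d[1] else [(b[0]+b[1])/2,(b[2]+b[3])/2]
E=[ray(p,x,.133) for x in e]; print('bar ends',E,np.linalg.norm(E[0]-E[1]),'mid',(E[0]+E[1])/2)
v=(E[1]-E[0]); v*=np.sign(v[1]); print('yaw bar',np.degrees(np.arctan2(-v[0],v[1])))
# lid: model outline projected, IoU-like fit by contour distance
def fitrect(p,m,sx,sy,z,x0):
    C=quad(m).astype(np.float32)
    def model(t):
        cs,sn=np.cos(t[2]),np.sin(t[2])
        P=[(t[0]+cs*a-sn*b,t[1]+sn*a+cs*b,z) for a,b in [(-sx,-sy),(sx,-sy),(sx,sy),(-sx,sy)]]
        return np.array([proj(p,X) for X in P],np.float32)
    def res(t):
        M=model(t).reshape(-1,1,2)
        return [cv2.pointPolygonTest(M,(float(x),float(y)),True) for x,y in C]
    r=least_squares(res,x0,loss='soft_l1',x_scale=[.01,.01,.01],diff_step=1e-3); return r.x,np.sqrt(np.mean(np.array(res(r.x))**2))
for im,n in [(p,'top'),(q,'side')]:
    g=im['frame'].astype(int); mb=(g[:,:,2]>110)&(g[:,:,0]<90)
    k=np.zeros_like(mb)
    if n=='top': k[215:372,90:300]=1
    else: k[160:260,170:320]=1
    mb=cv2.morphologyEx((mb&k).astype('uint8'),cv2.MORPH_CLOSE,np.ones((15,15)))
    print(n,'lid',fitrect(im,mb,.1,.145,.088,[.51,.185,-.08]))
    tr=robot.regions_of(im,'tray')[0]; print(tr['rect'],'tray',fitrect(im,tr['mask'],.1,.12,.010,[.527,-.188,-.02]))
s=robot.read_state(); print(R.from_rotvec(s['orientation']).as_matrix().round(3), s['q'])
E
```

```text
bar (183.00823974609375, 318.9219055175781) (76.41989135742188, 6.961538314819336) 6.009005546569824
bar ends [array([0.46809365, 0.24771216, 0.133     ]), array([0.45880181, 0.12809285, 0.133     ])] 0.11997966149521055 mid [0.46344773 0.18790251 0.133     ]
yaw bar -4.441724152075585
top lid (array([ 0.51299633,  0.1832206 , -0.07786539]), np.float64(0.7710504372467009))
[344.1, 237.3, 479.9, 354.9] tray (array([ 0.52875095, -0.18831932, -0.01349578]), np.float64(0.46283601050341927))
side lid (array([ 0.51191811,  0.18102885, -0.07884958]), np.float64(0.670290561194652))
[224.8, 308.4, 411.7, 463.1] tray (array([ 0.5285902 , -0.19364227, -0.01026598]), np.float64(1.7093737146465382))
[[ 0.927  0.375  0.   ]
 [ 0.375 -0.927 -0.   ]
 [-0.     0.    -1.   ]] [-1.27140300e+00  1.30360900e-01  1.48815339e+00 -3.97006968e-06
  1.52300101e+00 -8.53822147e-02]
```

Lid centre (0.5125, 0.182), yaw −0.078, and the bar middle agrees from two sources at (0.463, 0.187, 0.133). The tray is at (0.5287, −0.189) with yaw about −0.013.

```bash
cat >> h.py <<'E'
def down(yaw,flip=1):
    "tool y along horizontal direction yaw, z down"
    y=np.array([np.cos(yaw),np.sin(yaw),0])*flip; z=np.array([0,0,-1.]); return R.from_matrix(np.c_[np.cross(y,z),y,z])
E
python3 - <<'E'
from h import *
print(rel([.42,-.18,.25],down(-.078)),rel([.463,.187,.25],down(-.078)))
E
```

```text
(array([ 0.3217, -0.2755, -0.0173]), array([ 0.    ,  0.    , -0.3527])) (array([ 0.4993, -0.5996, -0.0174]), array([ 0.    ,  0.    , -0.3527]))
```

```bash
python3 -m handwheel '[[-0.4,0.322,-0.276,-0.017,0,0,-0.18],[-0.4,0.322,-0.276,-0.017,0,0,-0.18],[-0.4,0.322,-0.276,-0.017,0,0,-0.353],[-0.4,0.322,-0.276,-0.017,0,0,-0.353],[-0.4,0.322,-0.276,-0.017,0,0,-0.353],[-0.4,0.322,-0.276,-0.017,0,0,-0.353],[-0.4,0.499,-0.6,-0.017,0,0,-0.353],[-0.4,0.499,-0.6,-0.017,0,0,-0.353],[-0.4,0.499,-0.6,-0.017,0,0,-0.353],[-0.4,0.499,-0.6,-0.017,0,0,-0.353],[-0.4,0.499,-0.6,-0.017,0,0,-0.353],[-0.4,0.499,-0.6,-0.017,0,0,-0.353],[-0.4,0.499,-0.6,-0.017,0,0,-0.353],[-0.4,0.499,-0.6,-0.017,0,0,-0.353]]' 20
python3 - <<'E'
from h import *
s=robot.read_state();print(s['opening'],s['q'].round(3) if hasattr(s['q'],'round') else s['q'])
print(rel([.463,.187,.128],down(-.078)))
E
```

```text
t: 2.55
tool_pos: [0.4623, 0.1899, 0.2495]
orientation: [-2.301, -2.139, -0.0]
force: [-0.6, -0.4, 0.5]
opening: 0.0654
gripper_force: 0.0
0.0654317175592295 [ 2.870e-01 -1.500e-01  1.736e+00  1.000e-03  1.556e+00  3.600e-01]
(array([-0.0029,  0.001 ,  0.1215]), array([-0.0001, -0.0001,  0.0016]))
```

```bash
python3 -m handwheel '[[-0.4,-0.003,0.001,0.05,0,0,0],[-0.4,-0.003,0.001,0.09,0,0,0],[-0.4,-0.003,0.001,0.121,0,0,0],[-0.4,-0.003,0.001,0.121,0,0,0],[1,-0.003,0.001,0.121,0,0,0],[1,-0.003,0.001,0.121,0,0,0],[1,-0.003,0.001,0.121,0,0,0],[1,-0.003,0.001,0.121,0,0,0]]' 15
python3 - <<'E'
from h import *
shot('side','g1.png'); print(robot.read_state()['opening'])
E
```

```text
t: 3.55
tool_pos: [0.4637, 0.1844, 0.1293]
orientation: [2.305, 2.134, 0.002]
force: [-0.8, 0.5, 1.2]
opening: 0.0299
gripper_force: 0.0
0.025686669183576333
```

View pics/g1.png

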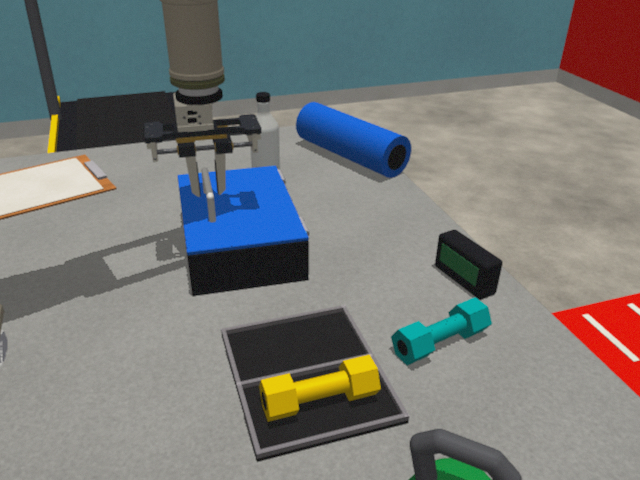

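```bash
python3 -m handwheel '[[1,0,0,0,0,0,0],[1,0,0,0,0,0,0],[1,0,0,0,0,0,0]]' 15
python3 - <<'E'
from h import *
for th in range(10,111,10):
    psi=np.radians(max(0,(th-20)*.4)); a=np.arctan2(.053,-.150)-np.radians(th); r=.1591
    f=r*np.cos(a)+.150-.005*np.sin(psi); h=r*np.sin(a)-.053-.005*(np.cos(psi)-1)
    print(th,round(f,3),round(-h,3),round(psi/np.pi,3))
E
```

```text
t: 3.98
tool_pos: [0.4628, 0.1843, 0.1286]
orientation: [-2.305, -2.134, 0.001]
force: [-4.9, 0.8, 3.7]
opening: 0.0115
gripper_force: 15.0
10 0.011 -0.025 0.0
20 0.027 -0.048 0.0
30 0.046 -0.068 0.022
40 0.068 -0.084 0.044
50 0.093 -0.096 0.067
60 0.12 -0.104 0.089
70 0.147 -0.106 0.111
80 0.174 -0.104 0.133
90 0.201 -0.098 0.156
100 0.226 -0.086 0.178
110 0.248 -0.071 0.2
```

Bar gripped. I'll lift along the arc to 60° first.

```bash
python3 -m handwheel '[[1,0,0.005,-0.013,0,0,0],[1,0,0.011,-0.025,0,0,0],[1,0,0.019,-0.037,0,0,0],[1,0,0.027,-0.048,0,0,0],[1,0,0.036,-0.058,0.011,0,0],[1,0,0.046,-0.068,0.022,0,0],[1,0,0.057,-0.076,0.033,0,0],[1,0,0.068,-0.084,0.044,0,0],[1,0,0.08,-0.09,0.055,0,0],[1,0,0.093,-0.096,0.067,0,0],[1,0,0.107,-0.1,0.078,0,0],[1,0,0.12,-0.104,0.089,0,0],[1,0,0.12,-0.104,0.089,0,0]]' 15
python3 -c "
from h import *
s=robot.read_state();print(s['opening'],s['q'],s['wrist_torque'])"
```

```text
t: 5.6
tool_pos: [0.585, 0.1746, 0.2343]
orientation: [-2.147, -1.986, 0.276]
force: [-2.0, -0.3, 5.0]
opening: 0.0115
gripper_force: 15.0
0.011491133353996326 [0.16625937 0.41880902 1.16966356 0.06879701 1.82176239 0.25200868] [0.02239797 0.05386741 0.00794079]
```

```bash
python3 - <<'E'
from h import *
print(R.from_rotvec(robot.read_state()['orientation']).as_matrix()[:,2])
P0=np.array([0,.120,-.104]); A=R.from_rotvec([.089*np.pi,0,0])
for th in range(65,111,5):
    psi=np.radians(max(0,(th-20)*.4)); a=np.arctan2(.053,-.150)-np.radians(th); r=.1591
    f=r*np.cos(a)+.150-.005*np.sin(psi); h=r*np.sin(a)-.053-.005*(np.cos(psi)-1)
    print(th,A.inv().apply(np.array([0,f,-h])-P0).round(3)[1:],round(psi/np.pi-.089,3))
E
```

```text
[-0.27274292  0.02175175 -0.96184103]
65 [ 0.012 -0.005] 0.011
70 [ 0.025 -0.01 ] 0.022
75 [ 0.038 -0.013] 0.033
80 [ 0.052 -0.015] 0.044
85 [ 0.066 -0.016] 0.055
90 [ 0.079 -0.016] 0.067
95 [ 0.093 -0.015] 0.078
100 [ 0.106 -0.012] 0.089
105 [ 0.12  -0.008] 0.1
110 [ 0.132 -0.003] 0.111
```

```bash
python3 -m handwheel '[[1,0,0.012,-0.005,0.011,0,0],[1,0,0.025,-0.01,0.022,0,0],[1,0,0.038,-0.013,0.033,0,0],[1,0,0.052,-0.015,0.044,0,0],[1,0,0.066,-0.016,0.055,0,0],[1,0,0.079,-0.016,0.067,0,0],[1,0,0.093,-0.015,0.078,0,0],[1,0,0.106,-0.012,0.089,0,0],[1,0,0.113,-0.01,0.095,0,0],[1,0,0.113,-0.01,0.095,0,0]]' 15
python3 - <<'E'
from h import *
shot('side','g2.png'); s=robot.read_state();print(s['opening'],s['q'],s['wrist_torque'],R.from_rotvec(s['orientation']).as_matrix()[:,2])
E
```

```text
t: 6.85
tool_pos: [0.6913, 0.165, 0.2031]
orientation: [-1.951, -1.801, 0.553]
force: [-11.9, -1.5, -19.4]
opening: 0.0117
gripper_force: 15.0
0.01144875342903645 [0.11039757 1.28125586 0.02785174 0.15211969 2.40668207 0.27223044] [-0.33735729 -0.46232461  0.19208942] [-0.55303958  0.04092534 -0.83214923]
```

View pics/g2.png

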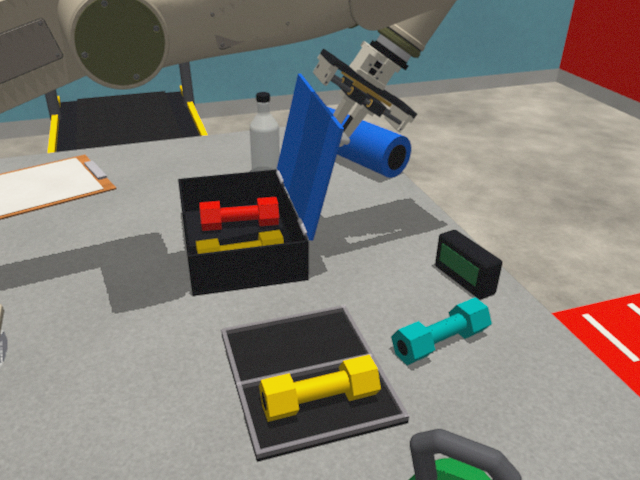

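The lid stands at about 102° with the arm fully stretched (elbow near its limit). Both weights show: red at (240,212), and yellow on the near side at (240,243). I'll back off to about 94° with less tilt before releasing, which gives reach for withdrawing upwards.

```bash
cat >> h.py <<'E'
def arc(th,psi,up=0,fw=0):
    psi=np.radians(psi); a=np.arctan2(.053,-.150)-np.radians(th); r=.1591
    f=r*np.cos(a)+.150-.005*np.sin(psi)+fw; h=r*np.sin(a)-.053-.005*(np.cos(psi)-1)+up
    D=down(-.078); M=D.as_matrix()
    return np.array([.463,.1855,.128])+M@[0,f,-h], D*R.from_rotvec([psi,0,0])
E
python3 - <<'E'
from h import *
for t in [(100,30),(97,24),(94,18)]: print(t,*rel(*arc(*t)))
print(arc(94,18)[0])
E
```

```text
(100, 30) [ 0.0022 -0.0088 -0.0056] [-0.0204  0.0007 -0.0005]
(97, 24) [ 0.0022 -0.0165 -0.0048] [-0.0538  0.0008 -0.0005]
(94, 18) [ 0.0022 -0.0243 -0.0037] [-0.0871  0.0008 -0.0004]
[0.6741501  0.16899681 0.22119322]
```

```bash
python3 -m handwheel '[[1,0.001,-0.009,-0.006,-0.02,0,0],[1,0.001,-0.016,-0.005,-0.054,0,0],[1,0.001,-0.024,-0.004,-0.087,0,0],[1,0.001,-0.024,-0.004,-0.087,0,0]]' 15
python3 - <<'E'
from h import *
s=robot.read_state();print(s['q'],R.from_rotvec(s['orientation']).as_matrix()[:,2])
print(rel(*arc(94,18)))
for t in [(96,18,.03,.0),(100,18,.07,0.0),(104,18,.12,.0),(104,8,.16,-.0)]: print(t,*rel(*arc(*t)),arc(*t)[0])
E
```

```text
t: 7.4
tool_pos: [0.6715, 0.1691, 0.2251]
orientation: [-2.127, -1.971, 0.309]
force: [-7.3, 2.3, -18.1]
opening: 0.011
gripper_force: 15.0
[0.13917045 0.70980253 0.79821813 0.06803146 1.9357278  0.2294751 ] [-0.30364528  0.02158902 -0.95254053]
(array([0.0001, 0.0037, 0.0029]), array([0.0015, 0.0007, 0.0006]))
(96, 18, 0.03, 0.0) [ 0.0001  0.0001 -0.025 ] [0.0015 0.0007 0.0006] [0.67918967 0.16860292 0.2488938 ]
(100, 18, 0.07, 0.0) [-0.     -0.0012 -0.0612] [0.0015 0.0007 0.0006] [0.68901356 0.1678351  0.28377295]
(104, 18, 0.12, 0.0) [-1.000e-04 -5.600e-03 -1.062e-01] [0.0015 0.0007 0.0006] [0.69845739 0.16709699 0.32797721]
(104, 8, 0.16, -0.0) [-1.000e-04 -1.690e-02 -1.444e-01] [-0.054   0.0006  0.0007] [0.69930403 0.16703081 0.36778115]
```

```bash
python3 -m handwheel '[[0.2,0,0.002,0.002,0,0,0],[0.2,0,0.002,0.002,0,0,0],[0.2,0,0.002,-0.005,0,0,0],[0.2,0,0.002,-0.025,0,0,0],[0.2,0,0.002,-0.045,0,0,0],[0.2,0,0.002,-0.065,0,0,0],[0.2,0,0,-0.085,0,0,0],[0.2,0,-0.002,-0.11,0,0,0],[0.2,0,-0.017,-0.145,-0.054,0,0],[0.2,0,-0.017,-0.145,-0.054,0,0]]' 15
python3 - <<'E'
from h import *
shot('side','g3.png'); shot('top','g3t.png')
E
```

```text
t: 8.65
tool_pos: [0.7027, 0.167, 0.3719]
orientation: [-2.231, -2.066, 0.137]
force: [-1.3, 0.5, 2.4]
opening: 0.0368
gripper_force: 0.0
```

View pics/g3.png

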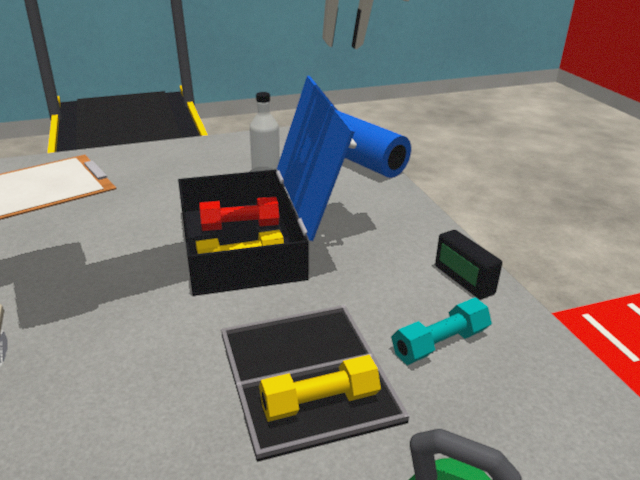

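The lid now rests open on its stop; the yellow weight is at about (240,243) in the side view. Next I'll measure it.

```bash
python3 - <<'E'
from h import *
for n in ['top','side']:
    p=shot(n); g=p['frame'].astype(int); m=(g[:,:,0]>90)&(g[:,:,1]>70)&(g[:,:,2]<50)
    k=np.zeros_like(m)
    if n=='top': k[210:370,90:300]=1
    else: k[160:290,170:300]=1
    pts=cv2.findNonZero((m&k).astype('uint8'))
    if pts is None: print(n,'none'); continue
    c,sz,a=cv2.minAreaRect(pts); print(n,len(pts),c,sz,a,ray(p,c,.035),[ray(p,b,.035).round(3)[:2] for b in cv2.boxPoints((c,sz,a))],'expected',proj(p,[.507,.112,.029]))
print(rel([.507,.112,.3],down(-1.649)),rel([.507,.112,.37],down(-1.649)))
E
```

```text
top 2065 (240.1874237060547, 302.5453796386719) (31.6220703125, 88.18452453613281) 5.477368354797363 [0.50101692 0.11401514 0.035     ] [array([0.427, 0.144]), array([0.581, 0.139]), array([0.577, 0.083]), array([0.424, 0.09 ])] expected [241.98953959 299.52583451]
side 912 (239.4359130859375, 241.50836181640625) (14.399760246276855, 87.5626220703125) 82.56858825683594 [0.50373721 0.13506011 0.035     ] [array([0.429, 0.164]), array([0.589, 0.155]), array([0.579, 0.106]), array([0.424, 0.116])] expected [244.21015409 250.63045935]
(array([-0.0696, -0.1796,  0.099 ]), array([-0.033 ,  0.0323,  0.4996])) (array([-0.0695, -0.1887,  0.0296]), array([-0.033 ,  0.0323,  0.4996]))
```

View pics/g3t.png

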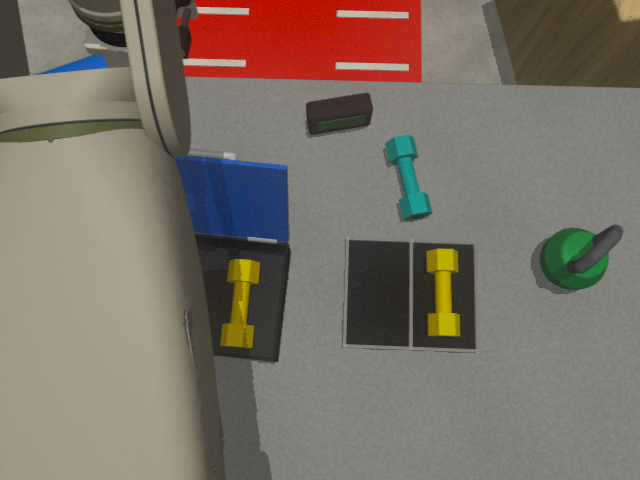

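The weight lies at about (0.503, 0.113), in pixels (240,302), as expected. I'll move above it and turn 90°.

```bash
python3 -m handwheel '[[-0.35,-0.02,-0.05,0.01,0,0,0.05],[-0.35,-0.07,-0.192,0.03,-0.033,0.032,0.5],[-0.35,-0.07,-0.192,0.03,-0.033,0.032,0.5],[-0.35,-0.07,-0.192,0.03,-0.033,0.032,0.5],[-0.35,-0.07,-0.192,0.03,-0.033,0.032,0.5],[-0.35,-0.07,-0.192,0.03,-0.033,0.032,0.5],[-0.35,-0.07,-0.192,0.03,-0.033,0.032,0.5],[-0.35,-0.07,-0.192,0.03,-0.033,0.032,0.5],[-0.35,-0.07,-0.192,0.03,-0.033,0.032,0.5],[-0.35,-0.07,-0.192,0.03,-0.033,0.032,0.5],[-0.35,-0.07,-0.192,0.03,-0.033,0.032,0.5]]' 25
python3 - <<'E'
from h import *
s=robot.read_state();print(s['opening'],s['q'])
print(rel([.503,.113,.15],down(-1.645)),rel([.503,.113,.026],down(-1.645)))
E
```

```text
t: 10.22
tool_pos: [0.5038, 0.1117, 0.3675]
orientation: [3.138, -0.12, -0.007]
force: [-0.1, 0.6, -0.1]
opening: 0.0626
gripper_force: 0.0
0.06264711891434332 [ 1.19286750e-01 -1.07704947e-01  1.48506617e+00 -7.16317885e-04
  1.76896047e+00  1.76649634e+00]
(array([ 1.000e-04, -1.600e-03,  2.175e-01]), array([ 0.0005,  0.0014, -0.0007])) (array([ 0.0006, -0.0018,  0.3415]), array([ 0.0005,  0.0014, -0.0007]))
```

```bash
python3 -m handwheel '[[-0.35,0,-0.002,0.06,0,0,0],[-0.35,0,-0.002,0.12,0,0,0],[-0.35,0,-0.002,0.18,0,0,0],[-0.35,0,-0.002,0.24,0,0,0],[-0.35,0,-0.002,0.29,0,0,0],[-0.35,0,-0.002,0.32,0,0,0],[-0.35,0,-0.002,0.341,0,0,0],[-0.35,0,-0.002,0.341,0,0,0],[1,0,-0.002,0.341,0,0,0],[1,0,-0.002,0.341,0,0,0],[1,0,-0.002,0.341,0,0,0],[1,0,-0.002,0.341,0,0,0],[1,0,-0.002,0.341,0,0,0],[1,0,-0.002,0.341,0,0,0]]' 35
```

```text
t: 11.98
tool_pos: [0.5029, 0.1137, 0.0267]
orientation: [3.138, -0.124, -0.006]
force: [-0.7, 2.7, 5.6]
opening: 0.0276
gripper_force: 34.9
```

```bash
python3 -m handwheel '[[1,0,0,-0.02,0,0,0],[1,0,0,-0.05,0,0,0],[1,0,0,-0.08,0,0,0],[1,0,0,-0.12,0,0,0],[1,0,0,-0.16,0,0,0],[1,0,0,-0.18,0,0,0],[1,0,0,-0.18,0,0,0],[1,0,0,-0.18,0,0,0]]' 35
python3 - <<'E'
from h import *
for n in ['top','side']:
    p=shot(n,'l_%s.png'%n)
    for r in robot.regions_of(p,'twin'): print(n,r['conf'],r['rect'],[ray(p,cv2.minAreaRect(cv2.findNonZero(r['mask'].astype('uint8')))[0],.03).round(3)])
c=np.array([.5287,-.189]);a=-.0125; tgt=c+.058*np.array([-np.sin(a),np.cos(a)]); print(tgt)
print(rel([*tgt,.2],down(a-np.pi/2)),rel([*tgt,.027],down(a-np.pi/2)))
s=robot.read_state();print(s['opening'],s['force'],s['wrist_torque'])
E
```

```text
t: 12.98
tool_pos: [0.5019, 0.1132, 0.2036]
orientation: [3.136, -0.125, -0.013]
force: [-0.4, 0.1, -6.3]
opening: 0.0273
gripper_force: 34.9
top 0.89 [387.9, 133.4, 432.6, 221.3] [array([ 0.741, -0.182,  0.03 ])]
top 0.81 [426.2, 248.2, 460.2, 334.6] [array([ 0.529, -0.242,  0.03 ])]
side 0.87 [389.7, 297.2, 488.7, 365.9] [array([ 0.736, -0.19 ,  0.03 ])]
side 0.67 [259.7, 351.8, 383.0, 417.7] [array([ 0.528, -0.243,  0.03 ])]
[ 0.52942498 -0.13100453]
(array([0.0465, 0.2414, 0.0045]), array([ 0.0008,  0.0024, -0.0213])) (array([0.0478, 0.241 , 0.1775]), array([ 0.0008,  0.0024, -0.0213]))
0.02727046211579773 [-0.12091444 -0.11876762 -6.52966905] [ 0.05185369 -0.00407941  0.00241738]
```

View pics/l_side.png

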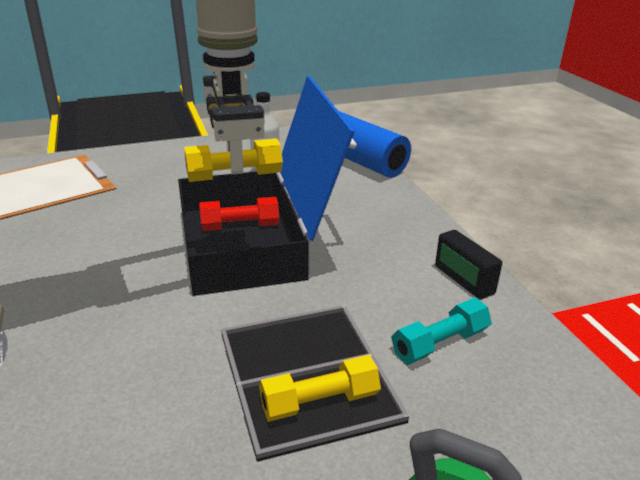

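```bash
python3 -m handwheel '[[1,0.01,0.04,0.003,0,0,0],[1,0.02,0.09,0.005,0,0,-0.01],[1,0.03,0.14,0.005,0,0,-0.02],[1,0.04,0.19,0.005,0,0,-0.021],[1,0.047,0.23,0.005,0,0.002,-0.021],[1,0.047,0.241,0.005,0,0.002,-0.021],[1,0.047,0.241,0.04,0,0.002,-0.021],[1,0.048,0.241,0.08,0,0.002,-0.021],[1,0.048,0.241,0.115,0,0.002,-0.021],[1,0.048,0.241,0.14,0,0.002,-0.021],[1,0.048,0.241,0.155,0,0.002,-0.021],[1,0.048,0.241,0.155,0,0.002,-0.021],[1,0.048,0.241,0.155,0,0.002,-0.021]]' 35
python3 - <<'E'
from h import *
a=-.0125
print(rel([.5294,-.131,.0275],down(a-np.pi/2)))
p=shot('top','pl.png')
for r in robot.regions_of(p,'twin'): print(r['conf'],r['rect'])
E
```

```text
t: 14.8
tool_pos: [0.532, -0.1309, 0.0524]
orientation: [3.139, -0.021, 0.005]
force: [0.9, 0.7, -5.6]
opening: 0.0269
gripper_force: 34.8
(array([-0.0027,  0.    ,  0.0249]), array([ 0.0008, -0.001 , -0.0002]))
0.82 [389.0, 132.0, 432.0, 205.2]
0.63 [427.7, 314.0, 434.3, 335.7]
```

View pics/pl.png

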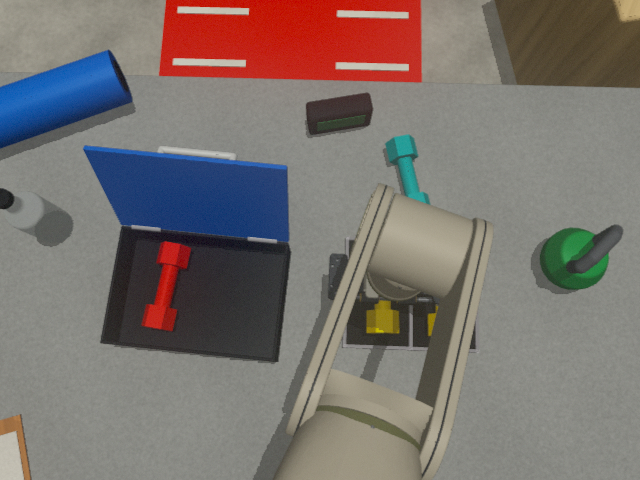

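The weight's near head shows at (382,320), inside the empty bay (columns 347–411). I'll lower it gently.

```bash
python3 -m handwheel '[[1,-0.002,0,0.008,0,0,0],[1,-0.002,0,0.014,0,0,0],[1,-0.002,0,0.018,0,0,0],[1,-0.002,0,0.021,0,0,0],[1,-0.002,0,0.023,0,0,0],[1,-0.002,0,0.024,0,0,0],[1,-0.002,0,0.025,0,0,0],[1,-0.002,0,0.025,0,0,0]]' 35
```

```text
t: 15.9
tool_pos: [0.5294, -0.1309, 0.0277]
orientation: [3.139, -0.021, 0.003]
force: [-7.1, 2.3, 8.7]
opening: 0.0269
gripper_force: 34.9
```

```bash
python3 -m handwheel '[[0.2,0,0,0,0,0,0],[0,0,0,0,0,0,0],[-0.08,0,0,0,0,0,0],[-0.08,0,0,0,0,0,0],[-0.08,0,0,-0.02,0,0,0],[-0.08,0,0,-0.06,0,0,0],[-0.08,0,0,-0.12,0,0,0],[-0.08,0,0,-0.18,0,0,0],[-0.08,-0.06,0.05,-0.24,0,0,0],[-0.08,-0.12,0.1,-0.24,0,0,0],[-0.08,-0.15,0.15,-0.24,0,0,0],[-0.08,-0.15,0.2,-0.24,0,0,0],[-0.08,-0.15,0.25,-0.24,0,0,0],[-0.08,-0.15,0.3,-0.24,0,0,0],[-0.08,-0.15,0.3,-0.24,0,0,0],[-0.08,-0.15,0.3,-0.24,0,0,0]]' 
python3 - <<'E'
from h import *
for n in ['top','side']:
    p=shot(n,'end_%s.png'%n)
    for r in robot.regions_of(p,'twin'):
        c,s,a=cv2.minAreaRect(cv2.findNonZero(r['mask'].astype('uint8'))); print(n,r['conf'],np.round(r['rect']),a,ray(p,c,.03).round(3))
E
```

```text
t: 17.9
tool_pos: [0.3746, -0.428, 0.2661]
orientation: [3.141, -0.022, 0.002]
force: [1.4, 0.0, 0.4]
opening: 0.0502
gripper_force: 0.0
top 0.94 [429. 250. 461. 336.] 89.0759506225586 [ 0.528 -0.242  0.03 ]
top 0.64 [386. 134. 431. 219.] 74.82708740234375 [ 0.74  -0.181  0.03 ]
side 0.82 [260. 357. 382. 420.] 75.96376037597656 [ 0.529 -0.242  0.03 ]
side 0.66 [392. 301. 490. 364.] 66.19405364990234 [ 0.736 -0.189  0.03 ]
```

View pics/end_side.png

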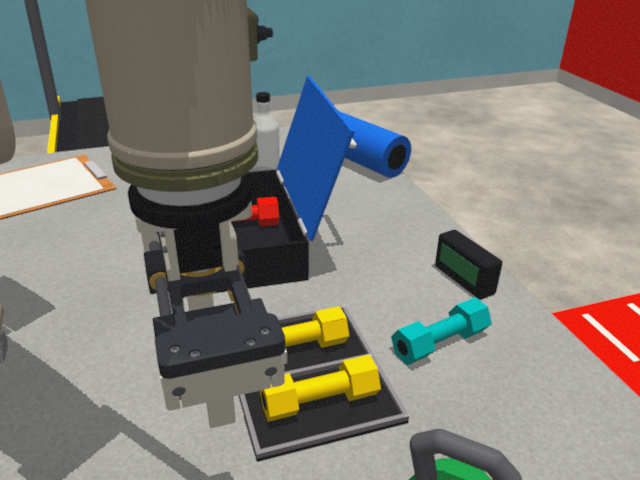

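The weight lies flat beside the twin, its far head at (332,327). The twin hasn't moved and the lid is still open. One numeric check, then I hand in.

```bash
python3 - <<'E'
from h import *
p=shot('top'); g=p['frame'].astype(int); m=(g[:,:,0]>90)&(g[:,:,1]>70)&(g[:,:,2]<50); m[:,:345]=0; m[:,412:]=0; m[:230]=0; m[360:]=0
c,s,a=cv2.minAreaRect(cv2.findNonZero(m.astype('uint8'))); x=ray(p,c,.035); print(c,s,a,x)
if abs(x[0]-.528)<.015 and abs(x[1]+.131)<.015: print(robot.close_job())
E
```

```text
(381.0, 291.5) (87.0, 32.0) 90.0 [ 0.52683931 -0.13188433  0.035     ]
the job is handed in; nothing more can be done
None
```

The job is handed in at about 18 s: the lid stays open by itself, the yellow weight was set down flat in the empty bay beside its twin, and the twin was left where it lay.

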